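# Hasp the carry box and hold the spring clip open on its order card

## Robot

A 7-joint arm with a two-finger parallel gripper is mounted at the origin on the work surface. World frame = base frame: x ahead of the robot, y to its left, z up, the work surface at z = 0. Lengths are in m, angles in rad, forces in N, time in s.
With the tool pointing down it reaches from about 0.4 to 0.9 m from the base axis. Payload 5.5 kg.
Tool frame: the origin (TCP) lies between the finger pads; the fingertips stand 19 mm ahead of it and the grasp point (between the pads) is the TCP; x points along the fingers, y is the direction in which the jaws open and shut, and the axes are right-handed (so a half turn about x gives the same grasp; the last joint's range is limited). The gripper opens to 92 mm and grips with 3 to 60 N. Pads are 19 mm wide; open, the fingers measure 130 mm over their backs; the gripper's body (75 mm by 190 mm) begins 47 mm behind the grasp point.
Start: joints at [1.551, 0.501, -0.427, 1.55, 0.221, 1.138, -0.21], TCP at [0.181, -0.624, 0.246] pointing down, gripper open.
Joint ranges: [-2.88, 2.88], [-0.31, 2.03], [-1.54, 1.56], [0.2, 2.42], [-1.41, 4.55], [0.19, 2.02], [-2.57, 2.57]. Speed limits (rad/s): [2.57, 2.57, 3.14, 3.14, 3.14, 3.14, 3.14].

## Interface

Orientations are given as a unit quaternion [x, y, z, w].
In Python, from bench import state, read_camera, get_calibration, job_done gives the robot as it stands. The module is installed in compiled form; this text tells all that it offers.
- The arm moves only by the tool step_arm, never from a script. Its argument "motion" is a list that holds one entry, the list of rows, each a list of 5 numbers: the finger opening in mm, from 0 to 91.8, then the shift along the tool's x, y, z as a fraction of full scale, then the turn about the tool's x as a fraction of full scale. In form: [[[jaw, tx, ty, tz, turn], ...]]. A call has 1 to 10 rows; each row shifts and turns the commanded pose from where the row before left it, along the tool's axes as they then stand; what a row does not reach is not made up. Full scale, the value 1, is 0.025 m for a shift and 0.1 rad for a turn. A row lasts 1/12 s, in which the tool goes at most 41.7 mm and 7.16 degrees, less where a joint would pass 70% of its speed; a pose out of reach is approached as far as the arm can. A call with a number of a shift or a turn outside -1 to 1 is refused whole. A call with a gripper value outside its range is refused whole. The fingers move at their own pace and stop on an object; "newtons" is the grip in N (left out, the last holds). Time passes only in rows, so rows that do not move let the fingers close. It gives the time, the measured TCP pose, the force and the opening at its end, in the units of the state.
- state(): the state, without advancing time (a new reading comes with each control period).
- read_camera(name): name is "scene" or "top" or "wrist"; returns the picture (480x640x3 uint8, red, green, blue); there is no depth.
- get_calibration(name): a dict with "camera_matrix" (3x3 intrinsics, pixels), "k1" (the pictures are not rectified: a ray, as slopes to the right and down, at radius r is drawn at 1 + k1 r^2 times it, then the intrinsics apply), "R" (3x3) and "t" (3): a world point X has camera coordinates R X + t; the wrist camera has in their place "hand_eye" (4x4, takes a point from camera to tool coordinates, whose origin is the TCP and whose axes are the tool frame's). Camera axes: x right, y down, z forward; pixel columns grow to the right and rows downward; lengths in m; the calibration is good to about 2 mm. A picture is of the moment at which its call begins: read the wrist's pose just before it. get_calibration takes no time and is no camera call.
- job_done(): hands the job in, once; it reports no verdict.
The state is a dict: "t": time; "joints": joint angles; "qvel": joint speeds; "effort": joint torques, N m; "eef_pos": TCP position; "tool_rot": TCP orientation; "force": force on the tool from outside, world axes, zero at the start; "wrist_torque": the same for the moment, N m; "finger_gap": finger opening in m.
Only numpy, scipy, OpenCV 4.12 (cv2) and the standard library are available. Lean on these libraries where they do the work, as an engineer would, in place of code of your own. Each camera call takes 0.05 s, during which the arm holds its last target.

## Task

Get the carry box ready to leave: first swing the hasp on its lid forward and down until it lies flat over the catch. Then squeeze the big steel spring clip on the chopping board by its handles, carry it spread open to the order card standing on the lid, and hold it wide open around the middle of the card's free upright edge, one jaw on each side and about 15 mm on to the card without touching it, so that a colleague can slip the courier's slip in. Finish while still holding the clip open there, and leave everything else where it stands.

Things in the scene. Friction and masses are not known exactly. Their poses are not given: they have to be found in the camera images.
- box: Grey carry box with black lid, fixed. Lid 248 (x) x 268 (y), its top 110 above the table. Origin: centre of the underside; z up; the front with the catch looks along -x. A catch ledge 70 wide stands out of the front to x = -156, its top at z = 106; on it a steel staple 19 wide (y) of 5 mm bar at x = -145, y = 0, top at z = 124.
- hasp (a joint): Steel hasp strap, 36 wide, 83 long, 4 thick, hinged on the lid along the box's y axis; window for the staple 33 to 57 from the hinge, solid end tab from there on. Rad: 0 = flat forward (box's -x) over the catch, 1.57 = straight up; starts at 1.9 to 2.3, leaning back over the lid. It turns stiffly (about 1 N at its end) and stays where left.
- hasp_hinge (a point): Middle of the hasp's hinge line: 100 in front of the box's centre (box x = -100), 114 above the table (4 above the lid). Its axes turn with the strap; the strap runs along its -x.
- hasp_tab (a point): Middle of the hasp's end tab, 70 from the hinge, in the middle of the 4 mm thickness.
- card: White rigid order card, 100 wide (y), 80 tall, 3 thick (x), upright on the lid, fixed: foot 10 high (45 x 35, centred at y = +45) and post 12 square at its +y end (y = 46 to 58, up to z = 97). Origin: on the lid under the card's middle; z up. The card spans y = -50 to +50, z = 14 to 94; nothing is under its free half.
- card_edge (a point): Middle of the card's free upright edge (the edge away from the post), 54 above the lid. Same axes as the card: +y points from this edge into the card, x across the card's thickness.
- board: Yellow plastic chopping board 250 (x) x 190 (y) in a low steel tray (280 x 220, rim 16 high), fixed. Origin: centre of the underside on the table; board top 22 above the table.
- clip_center (a point): Middle of the wide steel spring clip (65 g), on its pivot line, half-way up. It stands on its side on the board, 46 tall, pivot upright (z). Axes when shut: +y from the pivot to the jaws, x across the handles. Shut: jaw tips at y = +40, handle ends at y = -37, 52 apart over their outsides. Grasp from above across x, pads' middle at y = -28, and squeeze.
- clip: The same clip; origin 23 below clip_center; carries the right (+x) half and, hinged on it, the left half. Squeezed to its stop, the handle plates are parallel, 32 apart over their outsides and reach 43 behind the pivot; the jaw tips are then 38 ahead of the pivot and 20 apart, with a free throat 30 deep between the jaws.
- clip_jaw (a joint): Opening angle of the clip between its two halves, rad: 0 = shut by its spring, 0.5 = stop, fully open. Squeezing at the handles takes about 4 N to start and 9 N to reach the stop; a grip of 20 to 30 N holds it firmly.
- clip_tip_a (a point): Jaw tip of the clip's right (+x) half, half-way up.
- clip_tip_b (a point): Jaw tip of the clip's left half, half-way up.
- sauce_pot: Bystander: small lidded glass sauce jar, 42 wide, 42 tall, standing on the carry box's lid at its left front (mm). Origin: underside.
- steamer: Bystander: round bamboo steamer with lid, 156 wide, 94 tall, left of the carry box (mm). Origin: underside.
- tea_cup: Bystander: white china cup, 72 wide, 60 tall, at the left front (mm). Origin: underside.
- soy_bottle: Bystander: brown glass bottle, 56 wide, 140 tall, behind the board (mm). Origin: underside.
- bowl: Bystander: white china bowl, 110 wide, 50 tall, at the back (mm). Origin: underside.
- spoon: Bystander: steel spoon 180 long lying in front of the carry box (mm). Origin: underside.
- cleaver: Bystander: cleaver, blade 190 x 75, wooden handle, lying flat right of the board (mm). Origin: underside.
Things that resemble listed ones, but are neither listed nor needed, are in the scene too. What is shaped like the clip but orange is not meant.

How it is judged:
By the outcome, as a careful person would: the job done as asked, in the order asked, and still so for the second after the job is handed in, while the arm keeps its last pose, push and grip.
It also fails if it takes over 58 s, if anything falls off the work surface, if the arm or the gripper's body presses on something with over 40 N, if the wrist force passes 120 N, or if a joint passes its speed limit or range.

## Working session

There is one attempt and no reset: what is moved stays moved. The work goes in short steps, Python scripts to look and compute and a tool call to move; the robot and the scene stay as the last step left them, time stands still between calls to the robot, and variables do not carry over. Pictures are saved under pics/ and viewed, and the job is handed in when it is done.

Besides the shell and the picture viewer there is one more tool, called after "Emit:" as a command line: name --argument value ..., lists and objects as JSON in quotes. step_arm: Moves the arm, as the interface text tells. Its arguments: {"type":"object","properties":{"motion":{"type":"array","items":{"type":"array","items":{"type":"array","items":{"type":"number"}}}},"newtons":{"type":"number"}},"required":["motion"]}

```bash
mkdir -p pics
python3 - <<'E'
from bench import *
import cv2
print(state())
for n in ["scene","top","wrist"]:
    im=read_camera(n); cv2.imwrite(f"pics/{n}0.png",im[:,:,::-1]); print(n,get_calibration(n))
E
```

```text
{'t': 0.0, 'joints': array([ 1.55119448,  0.50183032, -0.42680343,  1.55145423,  0.22081505,
        1.13831466, -0.21028966]), 'qvel': array([-0.00197693,  0.00066414,  0.00062295, -0.00123958, -0.00265183,
        0.0008268 , -0.00079742]), 'effort': array([ 2.44864314e-04, -5.66599810e+01, -5.81611767e+00, -2.79113388e+01,
       -6.86233048e-02,  3.06810695e-02,  1.86658749e-04]), 'eef_pos': array([ 0.18115165, -0.6235486 ,  0.24468865]), 'tool_rot': array([-0.69996578, -0.10036479,  0.70012433, -0.09899867]), 'force': array([0.76621639, 0.05544605, 0.03771017]), 'wrist_torque': array([-0.01645672,  0.0132422 ,  0.01216204]), 'finger_gap': 0.09181969097761315}
scene {'camera_matrix': array([[445.51821818,   0.        , 321.9945997 ],
       [  0.        , 445.51821818, 242.56286123],
       [  0.        ,   0.        ,   1.        ]]), 'k1': -0.023644894647170542, 'R': array([[ 0.84073725,  0.54142783,  0.00409672],
       [ 0.40651649, -0.62621101, -0.66528499],
       [-0.3576384 ,  0.56099526, -0.74657826]]), 't': array([-0.41823473, -0.12926763,  1.29799057])}
top {'camera_ma
[... 253 characters left out ...]
99702809, -0.00509376, -0.07687032],
       [ 0.07680155,  0.01254564, -0.99696747]]), 't': array([-0.01732428,  0.51563102,  1.48284281])}
wrist {'camera_matrix': array([[349.7338446 ,   0.        , 318.15215289],
       [  0.        , 349.7338446 , 246.04381737],
       [  0.        ,   0.        ,   1.        ]]), 'k1': -0.06961670791851991, 'hand_eye': array([[-4.48746371e-04, -2.51337704e-01,  9.67899353e-01,
        -1.38401106e-01],
       [ 9.99999364e-01, -1.11469466e-03,  1.74172335e-04,
        -5.38328894e-05],
       [ 1.03513616e-03,  9.67898815e-01,  2.51338044e-01,
        -6.73226842e-02],
       [ 0.00000000e+00,  0.00000000e+00,  0.00000000e+00,
         1.00000000e+00]])}
```

View pics/scene0.png

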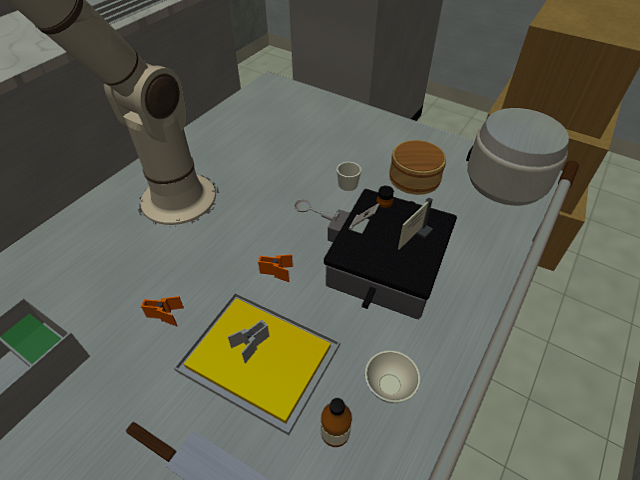

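View pics/top0.png

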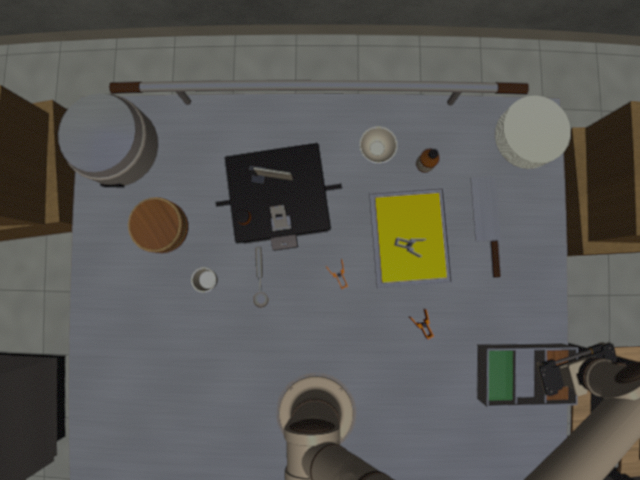

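View pics/wrist0.png

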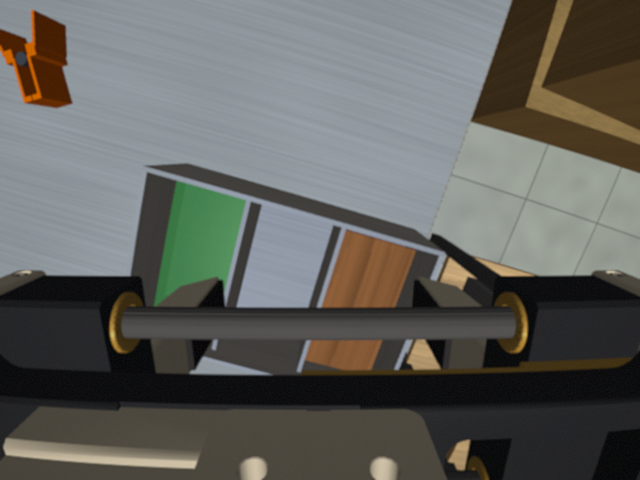

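Candidates for the clip: the steel one on the yellow board (top 410,244; scene 249,340), orange lookalikes at top (340,272) and (424,323). The steel one on the board is the one meant. I'll take close crops of it and of the box.

```bash
cat > h.py <<'E'
import numpy as np, cv2
from bench import *
from scipy.spatial.transform import Rotation as Ro
def cam(n,st=None):
    c=get_calibration(n); K=c['camera_matrix']
    if n=='wrist':
        st=st or state(); H=np.eye(4); H[:3,:3]=Ro.from_quat(st['tool_rot']).as_matrix(); H[:3,3]=st['eef_pos']
        M=H@c['hand_eye']; R=M[:3,:3].T; t=-R@M[:3,3]
    else: R,t=c['R'],c['t']
    return K,c['k1'],R,t
def ray(C,uv):
    K,k,R,t=C
    d=np.array([(uv[0]-K[0,2])/K[0,0],(uv[1]-K[1,2])/K[1,1]]); s=d.copy()
    for _ in range(20): s=d/(1+k*(s@s))
    v=R.T@np.array([s[0],s[1],1]); return -R.T@t, v/np.linalg.norm(v)
def onz(C,uv,z):
    o,v=ray(C,uv); return o+v*(z-o[2])/v[2]
def tri(rs):
    A=sum(np.eye(3)-np.outer(v,v) for o,v in rs); b=sum((np.eye(3)-np.outer(v,v))@o for o,v in rs)
    p=np.linalg.solve(A,b); return p,[np.linalg.norm((np.eye(3)-np.outer(v,v))@(p-o)) for o,v in rs]
def proj(C,X):
    K,k,R,t=C; c=R@X+t; s=c[:2]/c[2]; s=s*(1+k*(s@s)); return K[:2,:2]@s+K[:2,2]
def crop(im,x,y,w,h,f,name):
    c=cv2.resize(im[y:y+h,x:x+w],None,fx=f,fy=f,interpolation=cv2.INTER_CUBIC); cv2.imwrite('pics/'+name,c)
E
python3 - <<'E'
import cv2
from h import crop
t=cv2.imread('pics/top0.png');s=cv2.imread('pics/scene0.png')
crop(t,370,185,85,105,5,'c_clipt.png');crop(t,210,135,140,120,5,'c_boxt.png');crop(s,180,290,160,140,5,'c_clips.png');crop(s,310,170,160,140,5,'c_boxs.png')
E
```

```text
(no output)
```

View pics/c_clipt.png

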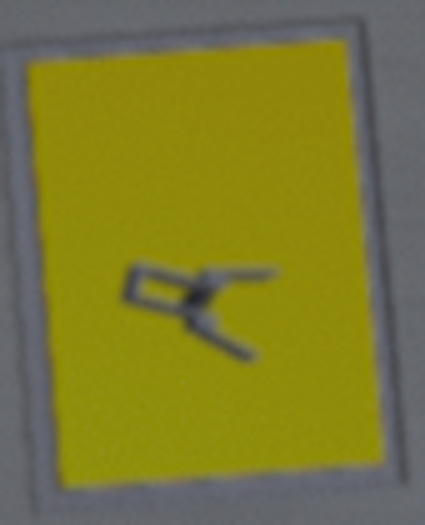

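View pics/c_boxt.png

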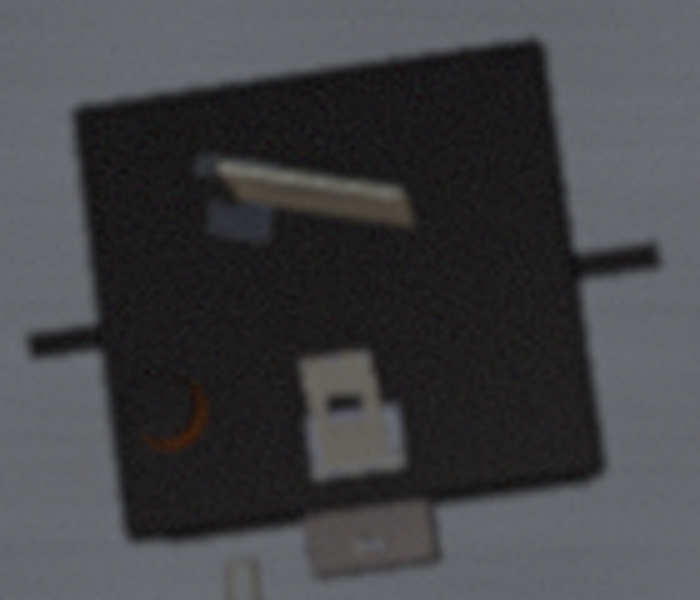

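View pics/c_clips.png

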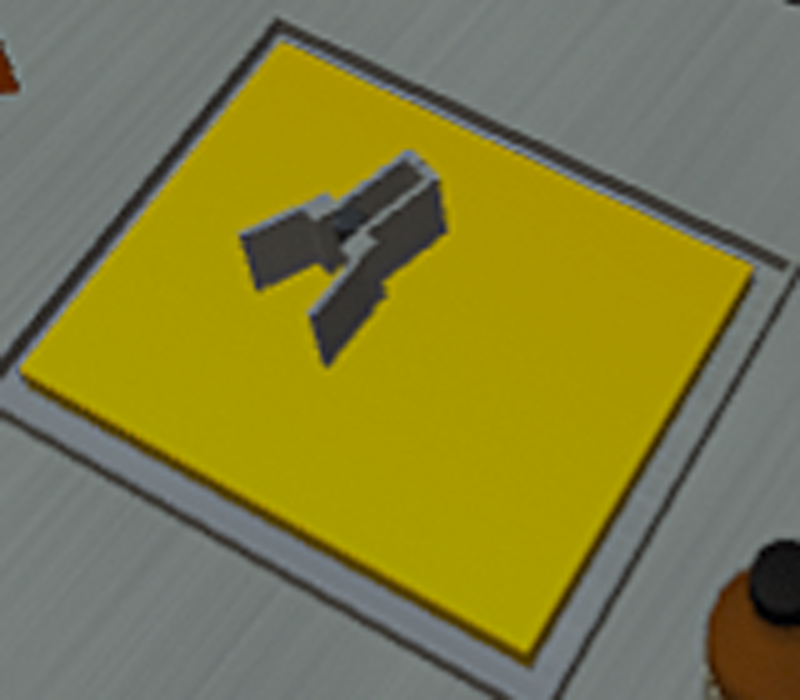

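View pics/c_boxs.png

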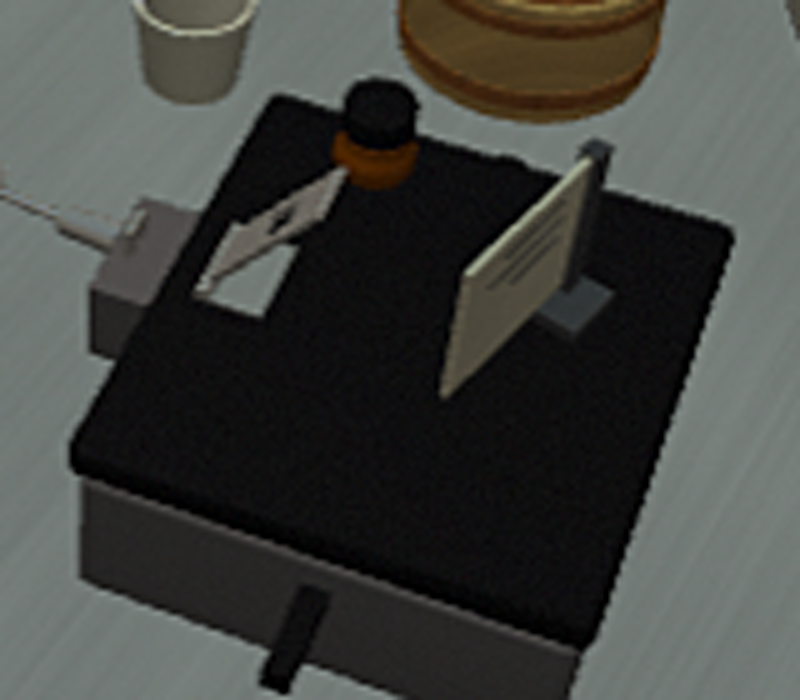

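Crops: the steel clip has its jaws to the left (crop 130,283), pivot (200,295) and handle ends (275,272) and (252,357). The box has the catch at the bottom, the hasp leaning back, and the card's free edge on the right (crop 409,205).

Run:
```python
from h import *
np.set_printoptions(precision=4,suppress=True)
T=cam('top');S=cam('scene')
def q(c,x0,y0): return ((c[0]+.5)/5-.5+x0,(c[1]+.5)/5-.5+y0)
bt=lambda *c:q(c,210,135); bs=lambda *c:q(c,310,170); ct=lambda *c:q(c,370,185); cs=lambda *c:q(c,180,290)
L=[onz(T,bt(*c),.11) for c in [(78,107),(541,42),(603,470),(131,540)]]
print('lid',L,'c',np.mean(L,0)); 
for i in range(4): d=L[(i+1)%4]-L[i]; print(np.linalg.norm(d),np.degrees(np.arctan2(d[1],d[0])))
Ls=[onz(S,bs(*c),.11) for c in [(735,232),(590,645),(72,455),(280,97)]]
print('lid scene',Ls,np.mean(Ls,0))
print('card top post/free',onz(T,bt(222,163),.204),onz(T,bt(405,188),.204))
print('card bot free',onz(T,bt(413,226),.124))
print('card scene top free, bot free, top post',onz(S,bs(466,270),.204),onz(S,bs(446,396),.124),onz(S,bs(590,160),.204))
print('tri topfree',tri([ray(T,bt(405,190)),ray(S,bs(466,270))]))
print('staple',onz(T,bt(368,545),.124))
print('hasp end L/R',tri([ray(T,bt(300,355)),ray(S,bs(346,170))]),onz(T,bt(374,350),.186))
for n,p in dict(piv=(200,293),hA=(275,272),hB=(252,357),tip1=(137,265),tip2=(128,298)).items(): print('clip',n,onz(T,ct(*p),.068))
for n,p in dict(hA=(242,236),hB=(312,315),tip1=(410,152),tip2=(437,180)).items(): print('clip scene',n,onz(S,cs(*p),.068))
st=state();print(Ro.from_quat(st['tool_rot']).as_matrix())
```

```text
lid [array([0.7286, 0.2565, 0.11  ]), array([ 0.7653, -0.0014,  0.11  ]), array([ 0.5268, -0.0369,  0.11  ]), array([0.4871, 0.2214, 0.11  ])] c [0.6269 0.1099 0.11  ]
0.2604414559199032 -81.8951720556065
0.2410947163588783 -171.5325026217733
0.2612935923469353 98.74247623655178
0.24399875505603213 8.266879788545445
lid scene [array([0.7286, 0.2544, 0.11  ]), array([ 0.7686, -0.0123,  0.11  ]), array([ 0.5304, -0.0437,  0.11  ]), array([0.4913, 0.2191, 0.11  ])] [0.6297 0.1044 0.11  ]
card top post/free [0.6769 0.1611 0.204 ] [0.6638 0.0661 0.204 ]
card bot free [0.6588 0.0675 0.124 ]
card scene top free, bot free, top post [0.6574 0.0682 0.204 ] [0.66   0.0677 0.124 ] [0.6739 0.1606 0.204 ]
tri topfree (array([0.6603, 0.0648, 0.2088]), [np.float64(0.001738267354558587), np.float64(0.001738267354558716)])
staple [0.4843 0.0899 0.124 ]
hasp end L/R (array([0.5777, 0.1202, 0.1807]), [np.float64(0.002645025814123278), np.float64(0.0026450258141231726)]) [0.582  0.0825 0.186 ]
clip piv [ 0.4906 -0.2603  0.068 ]
clip hA [ 0.5026 -0.3028  0.068 ]
clip hB [ 0.4547 -0.2894  0.068 ]
clip tip1 [ 0.5062 -0.2248  0.068 ]
clip tip2 [ 0.4876 -0.2197  0.068 ]
clip scene hA [ 0.4554 -0.2942  0.068 ]
clip scene hB [ 0.5027 -0.3063  0.068 ]
clip scene tip1 [ 0.4888 -0.2244  0.068 ]
clip scene tip2 [ 0.5068 -0.229   0.068 ]
[[-0.0004  0.2791 -0.9603]
 [ 0.0014 -0.9603 -0.2791]
 [-1.     -0.0015 -0.    ]]
```

Checks: the lid centre (0.628, 0.107) and yaw of 8.3° agree across both views. The staple is where it should be, the hasp is at about 2.2 rad, the clip is 75 long and the card 95–100 wide. I'll move over the lid behind the hasp with the fingers shut.

Emit:
step_arm --motion '[[[0,-1,0,0,1],[0,-1,-0.5,-0.5,0.38],[0,0,-1,-0.8,0],[0,0,-1,-0.8,0],[0,0,-1,-0.8,0],[0,0,-1,-0.8,0],[0,0,-1,-0.8,0],[0,0,-1,-0.8,0],[0,0,-1,-0.8,0],[0,0,-1,-0.8,0]]]' --newtons 15

```text
t: 0.98
eef_pos: [0.3213, -0.387, 0.2956]
tool_rot: [-0.705, -0.051, 0.705, -0.051]
force: [0.2, 0.6, -0.7]
finger_gap: 0.0297
```

Emit:
step_arm --motion '[[[0,0,-1,-0.8,0],[0,0,-1,-0.8,0],[0,0,-1,-0.8,0],[0,0,-1,-0.8,0],[0,0,-1,-0.8,0],[0,0,-1,-0.8,0],[0,0,-1,-0.8,0],[0,0,-1,-0.8,0],[0,0,-1,-0.8,0],[0,0,-1,-0.8,0]]]'

```text
t: 1.82
eef_pos: [0.483, -0.111, 0.2957]
tool_rot: [-0.705, -0.051, 0.705, -0.051]
force: [0.4, -0.7, 0.2]
finger_gap: 0.0007
```

Emit:
step_arm --motion '[[[0,0,-1,-0.8,0],[0,0,-1,-0.8,0],[0,0,-1,-0.8,0],[0,0,-1,-0.8,0],[0,0,-1,-0.8,0],[0,0,-1,-0.8,0],[0,0,-1,-0.8,0],[0,0,-0.8,-0.6,0],[0,0,0,0,0]]]'

```text
t: 2.57
eef_pos: [0.6085, 0.1097, 0.2955]
tool_rot: [0.705, 0.055, -0.705, 0.052]
force: [-0.3, 0.9, -0.2]
finger_gap: 0.0009
```

Run:
```python
from h import *
np.set_printoptions(precision=4,suppress=True)
st=state();print(st['eef_pos'],st['joints'],st['finger_gap'])
for n in ['wrist','top','scene']: cv2.imwrite(f'pics/{n}1.png',read_camera(n)[:,:,::-1])
c=np.array([.628,.107,0]);a=np.radians(8.3);B=np.array([[np.cos(a),-np.sin(a),0],[np.sin(a),np.cos(a),0],[0,0,1]])
C=cam('wrist',st)
for p in [(-.1,0,.114),(-.049,0,.183),(.026,-.044,.204),(-.145,0,.124)]: print(p,c+B@np.array(p),proj(C,c+B@np.array(p)))
s=cv2.imread('pics/scene1.png');crop(s,310,130,160,140,4,'s1c.png')
```

```text
[0.6085 0.1097 0.2955] [ 0.3614  0.4807 -0.805   1.5705  0.3552  1.2422 -1.921 ] 0.0008727034732547214
(-0.1, 0, 0.114) [0.529  0.0926 0.114 ] [323.994  309.9351]
(-0.049, 0, 0.183) [0.5795 0.0999 0.183 ] [325.7656 287.0995]
(0.026, -0.044, 0.204) [0.6601 0.0672 0.204 ] [394.6886 191.6719]
(-0.145, 0, 0.124) [0.4845 0.0861 0.124 ] [323.637  355.2706]
```

View pics/wrist1.png

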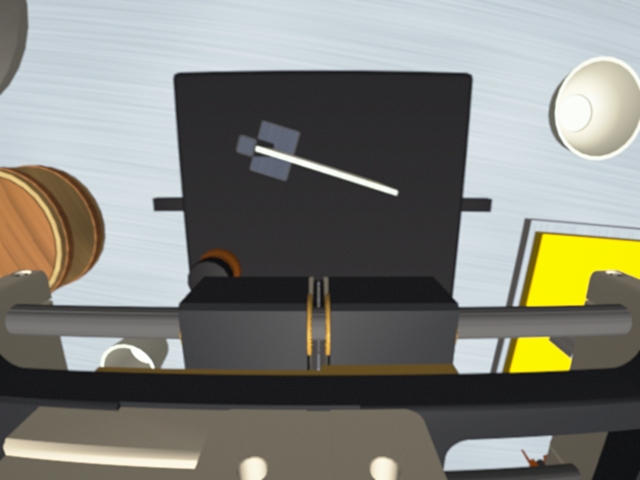

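View pics/s1c.png

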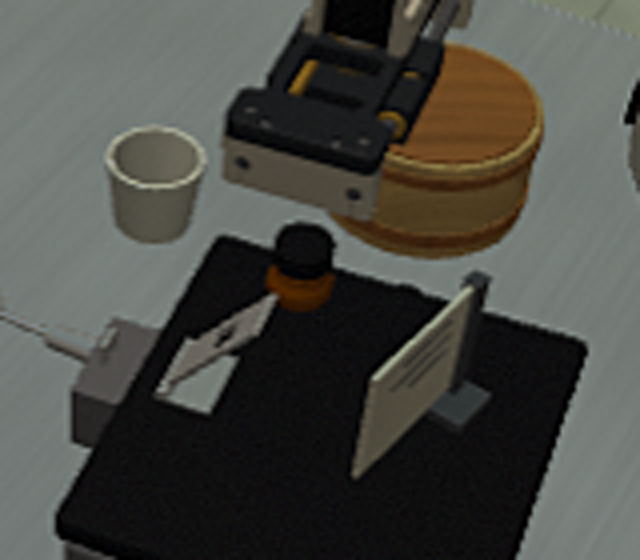

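The wrist view shows the card's top edge from (258,149) to (397,192), which matches the projection within about 2 px. The fingers are behind the hasp. Next I'll descend and push it forward.

Emit:
step_arm --motion '[[[0,1,0.2,0,0],[0,1,0,0,0],[0,1,0,0,0],[0,1,0,0,0],[0,0.6,0,0,0],[0,0,0,0.6,0],[0,0,0,0.6,0],[0,0,0,0.6,0],[0,0,0,0.6,0]]]'

```text
t: 3.47
eef_pos: [0.549, 0.087, 0.1809]
tool_rot: [0.706, 0.05, -0.705, 0.05]
force: [1.2, 0.3, 0.5]
finger_gap: 0.0005
```

Emit:
step_arm --motion '[[[0,0,0,0.6,0],[0,0,0,0.6,0],[0,0,0,0.6,0],[0,0,0,0.4,0],[0,0,0,0,0]]]'

```text
t: 3.88
eef_pos: [0.4928, 0.0792, 0.1807]
tool_rot: [-0.705, -0.05, 0.706, -0.051]
force: [0.5, 0.1, -1.1]
finger_gap: 0.0003
```

Run:
```python
from h import *
np.set_printoptions(precision=4,suppress=True)
st=state();print(st['eef_pos'],st['force'],st['tool_rot'])
c=np.array([.628,.107,0]);a=np.radians(8.3);B=np.array([[np.cos(a),-np.sin(a),0],[np.sin(a),np.cos(a),0],[0,0,1]])
print('box',B.T@(st['eef_pos']-c))
s=read_camera('scene')[:,:,::-1];crop(s,300,150,160,140,5,'s2c.png')
```

```text
[0.4928 0.0792 0.1807] [ 0.463   0.0963 -1.1436] [-0.7048 -0.0496  0.7059 -0.0513]
box [-0.1378 -0.0079  0.1807]
```

View pics/s2c.png

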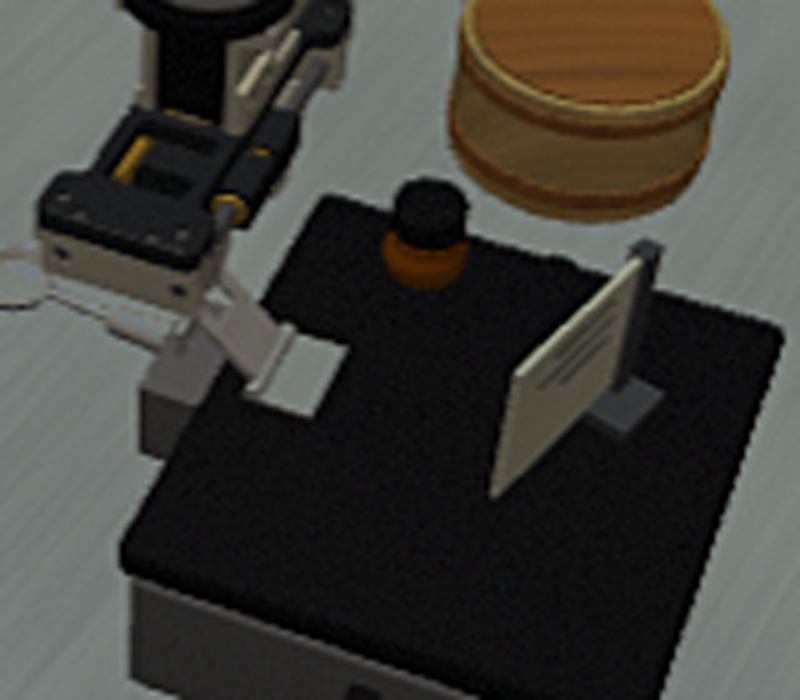

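The hasp is tipped forward past vertical, at about 0.8 rad. Next comes the arc down.

Emit:
step_arm --motion '[[[0,0.22,-0.3,0.32,0],[0,0.22,0,0.32,0],[0,0.32,0,0.24,0],[0,0.32,0,0.24,0],[0,0.26,0,0.1,0],[0,0.26,0,0.1,0],[0,0.12,0,0,0],[0,0.12,0,0,0],[0,0,0,0,0]]]'

```text
t: 4.68
eef_pos: [0.4604, 0.084, 0.135]
tool_rot: [-0.704, -0.051, 0.706, -0.052]
force: [-5.8, -0.6, 10.7]
finger_gap: 0.0001
```

Run:
```python
from h import *
np.set_printoptions(precision=4,suppress=True)
st=state();print(st['eef_pos'],st['force'],st['tool_rot'])
c=np.array([.628,.107,0]);a=np.radians(8.3);B=np.array([[np.cos(a),-np.sin(a),0],[np.sin(a),np.cos(a),0],[0,0,1]])
print('box',B.T@(st['eef_pos']-c))
s=read_camera('scene')[:,:,::-1];crop(s,280,160,160,120,5,'s3c.png')
```

```text
[0.4604 0.084  0.135 ] [-5.796  -0.5823 10.7386] [-0.7044 -0.0507  0.7061 -0.0517]
box [-0.1691  0.0014  0.135 ]
```

View pics/s3c.png

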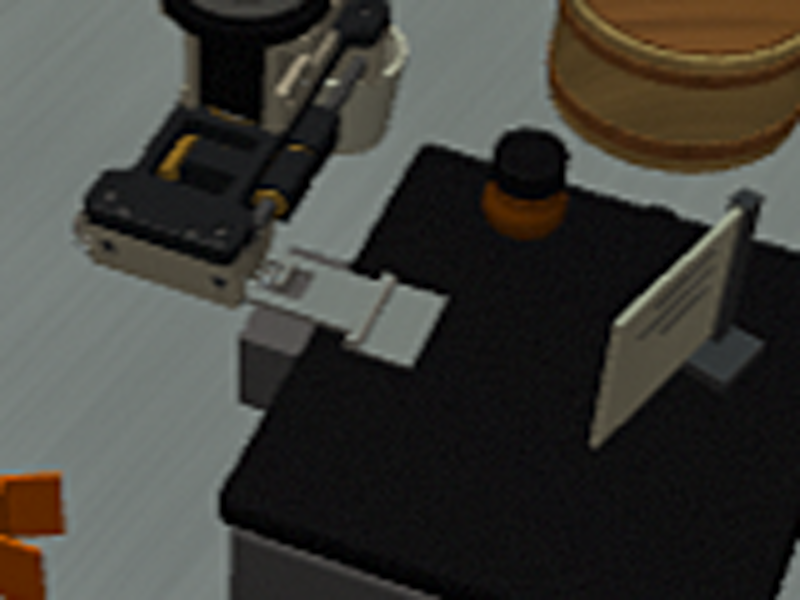

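The strap looks flat with a 10.7 N press and the fingertip at z = 0.116, which is the top of the strap. I'll lift off and check it.

Emit:
step_arm --motion '[[[0,-0.6,0,0,0],[0,-1,0,0,0],[0,-1,0,0,0],[0,-1,0,0,0],[0,-1,0.5,0,-1],[60,-1,1,0,-1],[80,0,1,0,-1],[80,0,1,0,-1],[80,0,1,0.3,-1],[80,0,1,0.4,-1]]]'

```text
t: 5.57
eef_pos: [0.5025, -0.051, 0.2751]
tool_rot: [0.658, 0.259, -0.658, 0.259]
force: [0.6, -0.8, 0.5]
finger_gap: 0.0293
```

Run:
```python
from h import *
np.set_printoptions(precision=4,suppress=True)
st=state();print(st['eef_pos'],st['force'],Ro.from_quat(st['tool_rot']).as_matrix(),st['joints'])
s=read_camera('scene')[:,:,::-1];crop(s,310,170,100,90,7,'s4c.png')
S=cam('scene')
c=np.array([.628,.107,0]);a=np.radians(8.3);B=np.array([[np.cos(a),-np.sin(a),0],[np.sin(a),np.cos(a),0],[0,0,1]])
for p in [(-.183,.018,.116),(-.183,-.018,.116),(-.1,-.018,.116)]:print(p,(proj(S,c+B@np.array(p))-[310,170]+.5)*7)
```

```text
[ 0.5025 -0.051   0.2751] [ 0.5783 -0.7905  0.4761] [[ 0.0011  0.6817 -0.7317]
 [-0.0004 -0.7317 -0.6817]
 [-1.      0.001  -0.0006]] [ 0.8413  0.2939 -0.9344  1.8644  0.2633  1.1122 -1.0113]
(-0.183, 0.018, 0.116) [112.9915 265.3114]
(-0.183, -0.018, 0.116) [ 70.6641 330.474 ]
(-0.1, -0.018, 0.116) [291.8509 402.5444]
```

View pics/s4c.png

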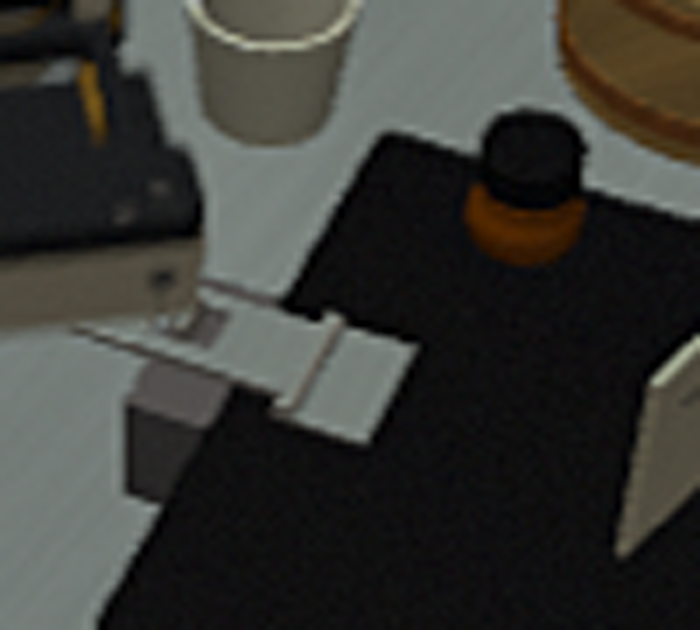

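The hasp is flat: its near end corner is at crop (75,330), predicted (71,330). Next, on to the clip.

Emit:
step_arm --motion '[[[85,0,0,0,-1],[85,0,0,0,-1],[85,0,0,0,-1],[85,0,0,0,-1],[85,0,0,0,-1],[85,0,0,0,-0.76],[85,0,0.15,0.95,0],[85,0,0.15,0.95,0],[85,0,0.15,0.95,0],[85,0,0.15,0.95,0]]]'

```text
t: 6.45
eef_pos: [0.4929, -0.1466, 0.2747]
tool_rot: [0.559, 0.434, -0.558, 0.434]
force: [1.0, -1.0, -0.4]
finger_gap: 0.0851
```

Emit:
step_arm --motion '[[[85,0.5,0.15,0.95,0],[85,0.5,0.15,0.95,0],[85,0.5,0.15,0.95,0],[85,0.5,0.15,0.95,0],[85,0.5,0.15,0.95,0],[85,0.5,0.15,0.95,0],[85,0,0,0,0]]]'

```text
t: 7.03
eef_pos: [0.4766, -0.2952, 0.1965]
tool_rot: [-0.559, -0.432, 0.561, -0.431]
force: [-1.1, -0.5, 0.9]
finger_gap: 0.0849
```

Run:
```python
from h import *
np.set_printoptions(precision=4,suppress=True)
st=state();print(st['eef_pos'],Ro.from_quat(st['tool_rot']).as_matrix(),st['finger_gap'],st['joints'])
cv2.imwrite('pics/w5.png',read_camera('wrist')[:,:,::-1])
C=cam('wrist',st)
for p in [(.488,-.262,.068),(.497,-.2245,.068),(.5027,-.3045,.068),(.455,-.292,.068)]: print(p,proj(C,np.array(p)))
```

```text
[ 0.4766 -0.2952  0.1965] [[-0.0039  0.9668 -0.2554]
 [ 0.     -0.2554 -0.9668]
 [-1.     -0.0038  0.001 ]] 0.08485022644094269 [ 1.1923  0.5202 -0.8974  1.8127  0.4688  1.0409 -0.1455]
(0.488, -0.262, 0.068) [322.1475 198.8798]
(0.497, -0.2245, 0.068) [321.0385 146.7639]
(0.5027, -0.3045, 0.068) [353.8407 246.2491]
(0.455, -0.292, 0.068) [291.3496 246.36  ]
```

View pics/w5.png

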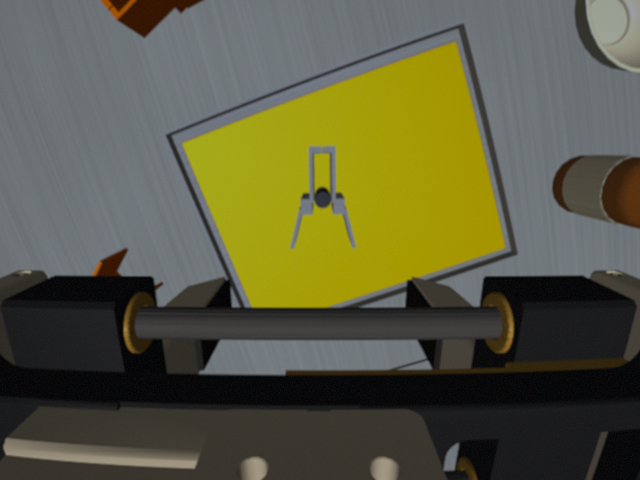

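The wrist view matches: tips (321,148), pivot (323,198), handle ends (292,247) and (354,247), all within 2 px of the prediction. Descend and squeeze.

Emit:
step_arm --motion '[[[85,1,0.1,-0.28,0],[85,1,0,0,0],[85,1,0,0,0],[85,1,0,0,0],[85,1,0,0,0],[85,0.6,0,0,0],[85,0.35,0,0,0],[85,0,0,0,0]]]' --newtons 25

```text
t: 7.75
eef_pos: [0.4831, -0.282, 0.0497]
tool_rot: [-0.558, -0.435, 0.558, -0.433]
force: [-0.2, 0.9, 2.1]
finger_gap: 0.0851
```

Run:
```python
from h import *
np.set_printoptions(precision=4,suppress=True)
st=state();print(st['eef_pos'],st['force'],Ro.from_quat(st['tool_rot']).as_matrix(),st['finger_gap'])
cv2.imwrite('pics/w6.png',read_camera('wrist')[:,:,::-1])
```

```text
[ 0.4831 -0.282   0.0497] [-0.2435  0.9438  2.09  ] [[-0.0018  0.9691 -0.2467]
 [ 0.0017 -0.2467 -0.9691]
 [-1.     -0.0021 -0.0012]] 0.08513100063856328
```

View pics/w6.png

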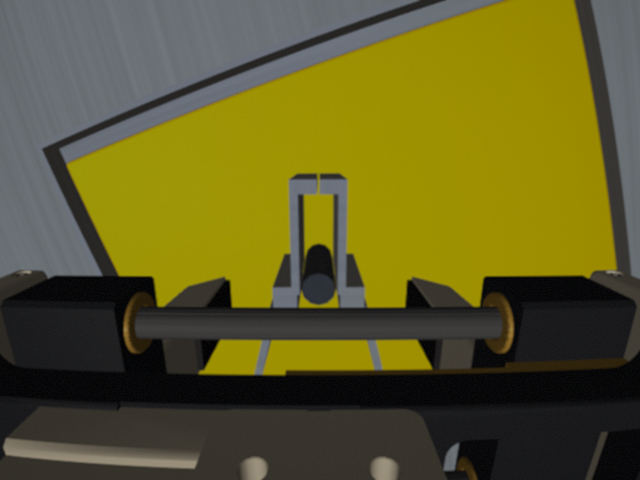

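The clip is centred (column 318) but the tool sits 7 mm too far forward. Correct that, then squeeze.

Emit:
step_arm --motion '[[[85,0.1,0,0.28,0],[85,0,0,0,0],[60,0,0,0,0],[45,0,0,0,0],[38,0,0,0,0],[32,0,0,0,0],[25,0,0,0,0],[25,0,0,0,0],[25,0,0,0,0]]]' --newtons 25

```text
t: 8.55
eef_pos: [0.4819, -0.2901, 0.0486]
tool_rot: [-0.558, -0.434, 0.558, -0.434]
force: [-0.1, -0.3, 0.6]
finger_gap: 0.0429
```

Run:
```python
from h import *
np.set_printoptions(precision=4,suppress=True)
st=state();print(st['eef_pos'],st['force'],Ro.from_quat(st['tool_rot']).as_matrix(),st['finger_gap'])
cv2.imwrite('pics/w7.png',read_camera('wrist')[:,:,::-1])
```

```text
[ 0.4819 -0.2901  0.0486] [-0.0511 -0.3036  0.5609] [[ 0.0002  0.9689 -0.2474]
 [-0.0003 -0.2474 -0.9689]
 [-1.      0.0003  0.0003]] 0.04288032244933524
```

View pics/w7.png

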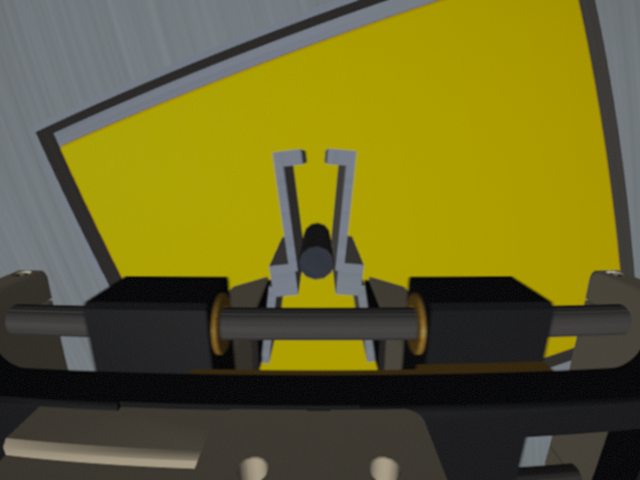

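Still closing (gap 43 mm). Wait more rows.

Emit:
step_arm --motion '[[[20,0,0,0,0],[20,0,0,0,0],[20,0,0,0,0],[20,0,0,0,0],[20,0,0,0,0],[20,0,0,0,0]]]' --newtons 27

```text
t: 9.1
eef_pos: [0.4818, -0.2901, 0.0486]
tool_rot: [-0.558, -0.434, 0.558, -0.434]
force: [-0.7, -0.2, 3.9]
finger_gap: 0.0315
```

Run:
```python
from h import *
np.set_printoptions(precision=4,suppress=True)
st=state();print(st['eef_pos'],st['force'],st['finger_gap'])
cv2.imwrite('pics/w8.png',read_camera('wrist')[:,:,::-1])
```

```text
[ 0.4818 -0.2901  0.0486] [-0.6686 -0.1971  3.8679] 0.0315148746096474
```

View pics/w8.png

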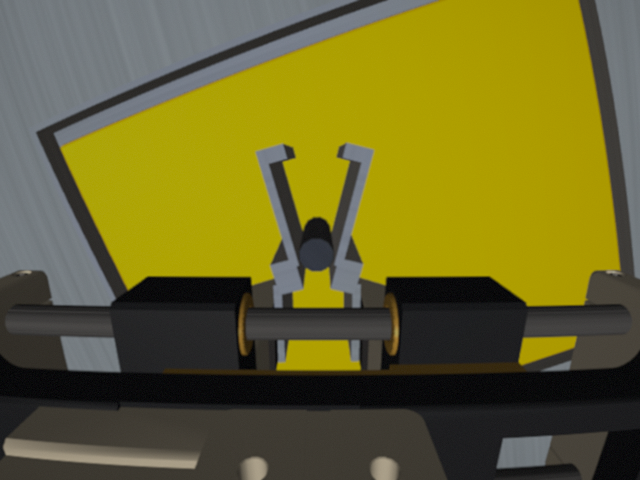

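The clip is fully open (gap 31.5 mm), with the tips at (293,150) and (338,150). Lift.

Emit:
step_arm --motion '[[[20,-0.3,0,0,0],[20,-0.6,0,0,0],[20,-0.8,0,0,0],[20,-0.8,0,0,0],[20,-0.8,0,0,0],[20,-0.8,0,0,0],[20,-0.7,0,0,-0.4],[20,0,0,0,-0.45],[20,0,0,0,0]]]'

```text
t: 9.9
eef_pos: [0.4827, -0.29, 0.1708]
tool_rot: [0.539, 0.457, -0.539, 0.459]
force: [0.0, -0.2, -1.2]
finger_gap: 0.0311
```

Emit:
step_arm --motion '[[[20,0,0.15,-0.4,0],[20,0,0.3,-0.7,0],[20,0,0.3,-0.7,0],[20,0,0.3,-0.7,0],[20,0,0.3,-0.7,0],[20,0,0.3,-0.7,0],[20,0,0.3,-0.7,0],[20,0,0.3,-0.7,0],[20,0,0.3,-0.7,0],[20,0,0.3,-0.7,0]]]'

```text
t: 10.73
eef_pos: [0.5796, -0.1341, 0.1679]
tool_rot: [-0.539, -0.458, 0.54, -0.456]
force: [-0.8, -0.2, -0.8]
finger_gap: 0.0314
```

Emit:
step_arm --motion '[[[20,0,0.3,-0.7,0],[20,0,0.3,-0.7,0],[20,0,0.3,-0.7,0],[20,0,0.3,-0.7,0],[20,0,0.3,-0.7,0],[20,0,0.3,-0.7,0],[20,0,0,0,0],[20,0,0,0,0]]]'

```text
t: 11.4
eef_pos: [0.6409, -0.0372, 0.168]
tool_rot: [0.539, 0.459, -0.539, 0.457]
force: [-1.0, -0.6, -0.7]
finger_gap: 0.0313
```

Run:
```python
from h import *
np.set_printoptions(precision=4,suppress=True)
st=state();print(st['eef_pos'],st['force'],st['finger_gap'],Ro.from_quat(st['tool_rot']).as_matrix())
cv2.imwrite('pics/w9.png',read_camera('wrist')[:,:,::-1])
s=read_camera('scene')[:,:,::-1];crop(s,300,130,160,140,5,'s9c.png')
```

```text
[ 0.6409 -0.0372  0.168 ] [-0.952  -0.621  -0.7398] 0.0312686979939983 [[-0.0012  0.9869 -0.1616]
 [ 0.0015 -0.1616 -0.9869]
 [-1.     -0.0014 -0.0013]]
```

View pics/w9.png

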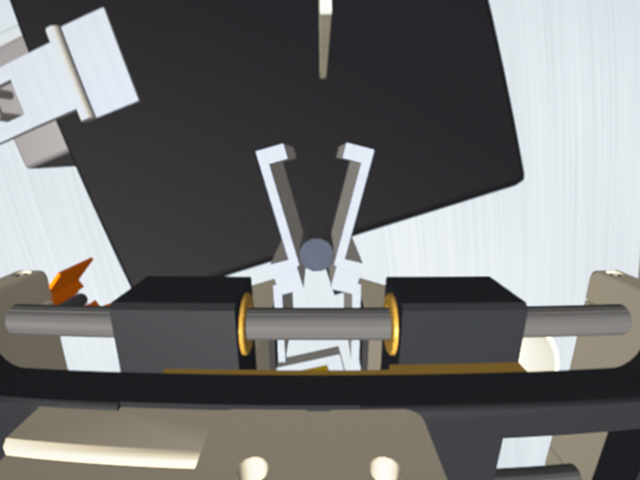

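View pics/s9c.png

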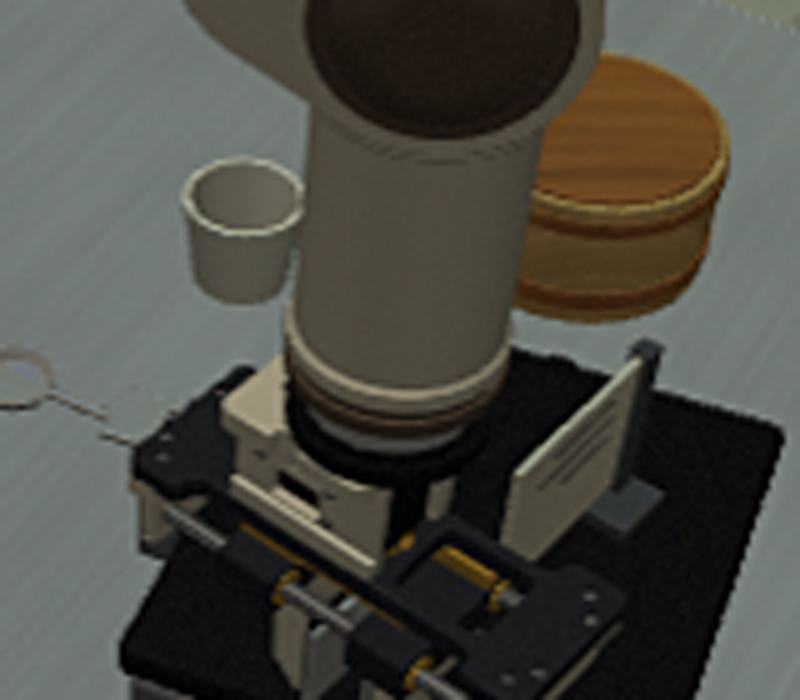

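The wrist view shows the card's free edge at top (325,13) and bottom (323,78), and the jaw tips at (295,150) and (338,150). Now to compute the offsets.

Run:
```python
from h import *
np.set_printoptions(precision=4,suppress=True)
st=state();C=cam('wrist',st);R=Ro.from_quat(st['tool_rot']).as_matrix();p=st['eef_pos']
im=cv2.imread('pics/w9.png');crop(im,240,0,160,300,2,'w9c.png')
f=lambda uv,z:R.T@(onz(C,uv,z)-p)*1000
for n,uv,z in [('edge top L',(319,13),.204),('edge top R',(331,13),.204),('edge bot L',(319.5,78),.124),('edge bot R',(326.5,78),.124),
 ('tipL top',(295,150),.1874),('tipR',(338,150),.1874),('tipLo',(257,151),.1874),('tipRo',(374,150),.1874),('pivot',(316,253),.1874)]: print(n,f(uv,z))
```

```text
edge top L [ -36.2413    0.4675 -104.4184]
edge top R [ -36.2461    3.6448 -104.4183]
edge bot L [  43.7584    0.8258 -104.2326]
edge bot R [  43.7533    4.2252 -104.2305]
tipL top [-19.6071  -7.4331 -69.0422]
tipR [-19.6285   6.7255 -69.0245]
tipLo [-19.588  -20.0003 -68.7915]
tipRo [-19.6465  18.6    -69.0605]
pivot [-19.5953  -0.6042 -33.8222]
```

View pics/w9c.png

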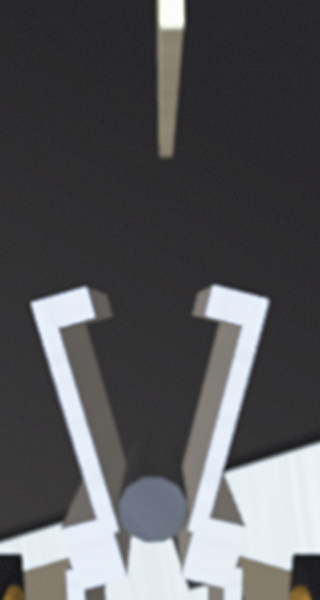

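Tips are at tool z ≈ −71 and the edge at −104.3, so the advance needed is about 48 mm. The card sits about 2.9 mm to +y of the jaw mid-plane. I'll shift sideways and go half-way first.

Emit:
step_arm --motion '[[[20,0,0.12,0,0],[20,0,0,-0.3,0],[20,0,0,-0.4,0],[20,0,0,-0.3,0],[20,0,0,0,0],[20,0,0,0,0],[20,0,0,0,0]]]'

```text
t: 12.08
eef_pos: [0.6482, -0.0159, 0.1685]
tool_rot: [-0.539, -0.457, 0.539, -0.457]
force: [0.2, 0.2, -0.8]
finger_gap: 0.0318
```

Run:
```python
from h import *
np.set_printoptions(precision=4,suppress=True)
st=state();print(st['eef_pos'],st['force'],st['finger_gap'],Ro.from_quat(st['tool_rot']).as_matrix())
im=read_camera('wrist')[:,:,::-1];cv2.imwrite('pics/w10.png',im)
crop(im,240,0,160,300,2,'w10c.png')
```

```text
[ 0.6482 -0.0159  0.1685] [ 0.1541  0.1678 -0.7951] 0.03179914193137895 [[-0.      0.9865 -0.1638]
 [-0.0004 -0.1638 -0.9865]
 [-1.      0.      0.0004]]
```

View pics/w10c.png

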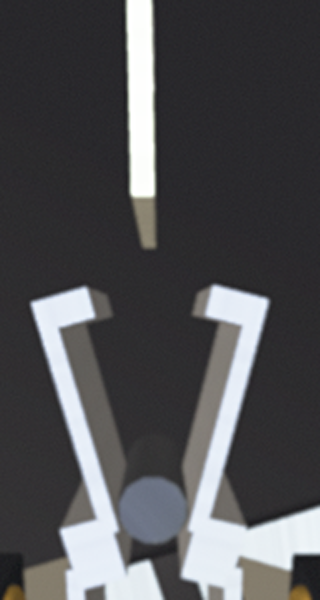

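Run:
```python
from h import *
np.set_printoptions(precision=4,suppress=True)
st=state();C=cam('wrist',st);R=Ro.from_quat(st['tool_rot']).as_matrix();p=st['eef_pos']
q=lambda x,y:((x+.5)/2-.5+240,(y+.5)/2-.5)
f=lambda uv,z:R.T@(onz(C,q(*uv),z)-p)*1000
for n,uv,z in [('edge top L',(131,197),.204),('edge top R',(157,197),.204),('far L',(126,2),.204),('far R',(154,2),.204),('edge bot L',(141,248),.124),('edge bot R',(157,248),.124),
 ('tipL',(88,287),.188),('tipR',(212,285),.188),('piv',(153,510),.188)]: print(n,f(uv,z))
```

```text
edge top L [-35.6194  -3.3526 -82.7842]
edge top R [-35.6195   0.2463 -82.7761]
far L [ -35.6326   -3.8393 -107.7178]
far R [ -35.6327   -0.1268 -107.7034]
edge bot L [ 44.3806  -3.7958 -82.8121]
edge bot R [ 44.3805   0.1964 -82.8056]
tipL [-19.6131 -11.0956 -71.2163]
tipR [-19.6138   9.2401 -71.5051]
piv [-19.5933  -0.5184 -33.1794]
```

The remaining offset is −0.8 mm in y and 26.4 mm to advance. Final approach.

Emit:
step_arm --motion '[[[20,0.03,-0.035,0,0],[20,0,0,-0.2,0],[20,0,0,-0.25,0],[20,0,0,-0.25,0],[20,0,0,-0.2,0],[20,0,0,-0.16,0],[20,0,0,0,0],[20,0,0,0,0],[20,0,0,0,0],[20,0,0,0,0]]]'

```text
t: 12.97
eef_pos: [0.6518, 0.0098, 0.1677]
tool_rot: [-0.54, -0.457, 0.54, -0.457]
force: [0.1, -0.4, -0.6]
finger_gap: 0.0315
```

Run:
```python
from h import *
np.set_printoptions(precision=4,suppress=True)
st=state();print(st['eef_pos'],st['force'],st['finger_gap'],Ro.from_quat(st['tool_rot']).as_matrix())
im=read_camera('wrist')[:,:,::-1];cv2.imwrite('pics/w11.png',im)
crop(im,240,0,160,300,2,'w11c.png')
for n in['scene','top']: cv2.imwrite(f'pics/{n}11.png',read_camera(n)[:,:,::-1])
s=cv2.imread('pics/scene11.png');crop(s,300,130,160,140,5,'s11c.png')
```

```text
[0.6518 0.0098 0.1677] [ 0.1403 -0.3835 -0.6274] 0.03150328456580895 [[-0.0001  0.9863 -0.1648]
 [-0.0004 -0.1648 -0.9863]
 [-1.     -0.      0.0004]]
```

View pics/w11c.png

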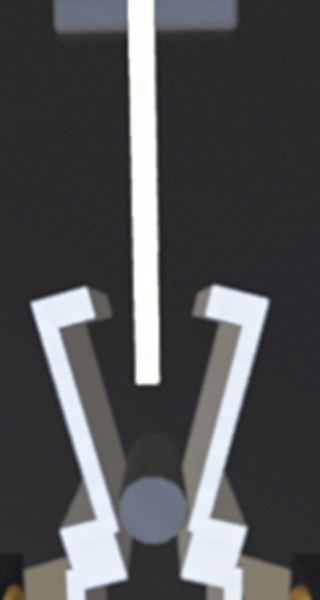

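View pics/scene11.png

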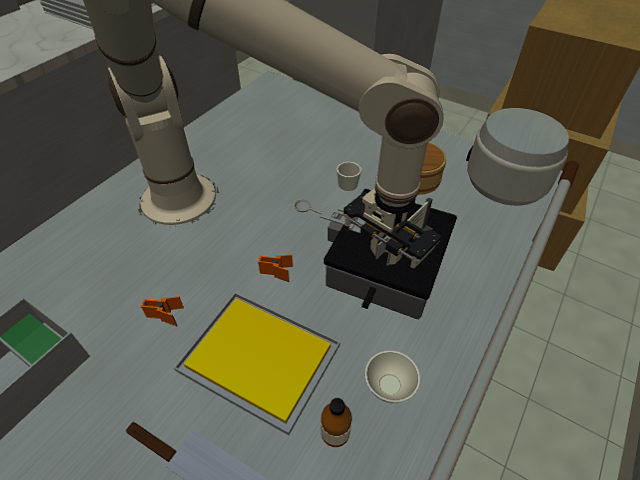

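View pics/top11.png

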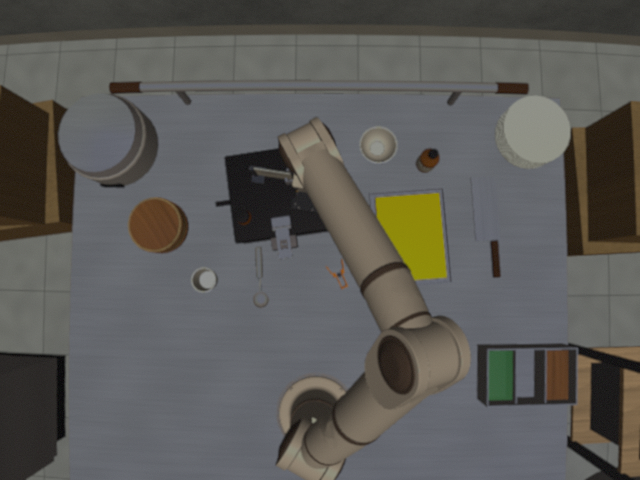

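Run:
```python
from h import *
np.set_printoptions(precision=4,suppress=True)
st=state();C=cam('wrist',st);R=Ro.from_quat(st['tool_rot']).as_matrix();p=st['eef_pos']
q=lambda x,y:((x+.5)/2-.5+240,(y+.5)/2-.5)
f=lambda uv,z:R.T@(onz(C,q(*uv),z)-p)*1000
for n,uv,z in [('edge top L',(135,384),.204),('edge top R',(160,384),.204),('at tips L',(133,290),.204),('at tips R',(158,290),.204),
 ('tipL',(88,287),.187),('tipR',(212,285),.187),('tipL bot',(112,315),.141),('tipR bot',(192,315),.141)]: print(n,f(uv,z))
```

```text
edge top L [-36.3004  -2.9732 -56.9818]
edge top R [-36.3004   0.6571 -56.9773]
at tips L [-36.3032  -3.1508 -70.2131]
at tips R [-36.3031   0.3754 -70.2071]
tipL [-19.3034 -11.1253 -71.2267]
tipR [-19.3034   9.2635 -71.5162]
tipL bot [ 26.6976 -10.1509 -66.5234]
tipR bot [ 26.6977   8.234  -66.5   ]
```

Depth is 14.4 mm on to the card, with 8.0 and 8.9 mm of clearance on the two sides. Force is about zero, the gap is 31.5 mm (at the stop), and the hasp is flat. Handing in.

```bash
python3 -c "
from bench import *
s=state();print(s['t'],s['force'],s['finger_gap']);print(job_done())"
```

```text
13.1167 [ 0.41909506 -0.57375826 -0.60829094] 0.031534691015972234
the job is handed in; nothing more can be done
None
```

I swung the hasp down flat over the catch. Then I squeezed the steel clip to its stop, carried it open to the order card and handed the job in at 13.1 s, still holding it there.

- **Hasp:** I pressed it down with 10.7 N, with the fingertip at z = 0.116 m, the height of the strap's top. After lifting off, its end corner showed within about 1 pixel of where a flat strap should be.
- **Clip:** At the end the finger opening was 31.5 mm, which means the handles are at their stop. The jaw tips measured about 20 mm apart.
- **At the card:** The jaws reach 14.4 mm on to the card, with 8.0 and 8.9 mm free on either side. The clip's centre is at about z = 0.164 m, the middle of the free edge. Force on the tool was under 1 N, so nothing is touching.
- **Everything else:** In the last pictures nothing else looked moved, by eye.

**Disagreement:** the clip's tips measured 71 mm ahead of the grasp point, not the 66 mm expected. It probably slid forward a little while being squeezed. I used the measured value for the final approach.

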